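Seal the biscuit box: four lid clips, corner to opposite corner

ROBOT

A 6-joint arm with a two-finger parallel gripper is mounted at the origin on a cart in front of the work surface, level with it; the furniture and walls round the work are solid. World frame = base frame: x ahead of the robot, y to its left, z up, the work surface at z = 0. Lengths are in mm, angles in degrees, forces in N, time in s.
With the tool pointing down it reaches from about 350 to 850 mm from the base axis. Payload 8.1 kg.
Tool frame: the origin (TCP) lies midway between the tips of the shut fingers; the grasp point (between the pads) lies 19 mm behind it; z points along the fingers, y is the line along which they close (so a half turn about z gives the same grasp; the last joint's range is limited). The gripper opens to 85 mm and grips with 20 to 120 N. Pads are 22 mm wide; open, the fingers measure 114 mm over their backs; the gripper's body (76 mm by 85 mm) begins 54 mm behind the grasp point. The pads swing forward as they close: fully open they stand 13 mm farther back than shut.
Start: joints at [-81.956, 7.471, 85.268, -0, 87.261, -4.893], TCP at [134.352, -584.769, 231.292] pointing down, gripper open.
Joint ranges: [-169.43, 169.43], [-51.17, 129.36], [1.28, 143.12], [-76.62, 256.62], [0, 156.53], [-152.29, 152.29]. Speed limits (degrees/s): [136.94, 136.94, 159.86, 180, 180, 180].

INTERFACE

Orientations are given as [roll, pitch, yaw] about the fixed x, y, z axes, in that order (R = Rz(yaw) Ry(pitch) Rx(roll)).
In Python, from bench import r gives the robot as it stands. The module is installed in compiled form; this text tells all that it offers.
- The arm moves only by the tool jog_arm, never from a script. Its argument "rows" is a list of rows, each a list of 2 entries, a list of its own where there are three numbers: the shift along the tool's x, y, z in mm, then the turn, a rotation vector about the tool's x, y, z in rad. A call has 1 to 10 rows; each row is the pose to reach, as a shift and turn from the pose commanded when the call began, along the tool's axes at that moment; what a row does not reach only later rows make up. A row lasts 1/10 s, in which the tool goes at most 50 mm and 8.59 degrees, less where a joint would pass 70% of its speed; a pose out of reach is approached as far as the arm can. A call with a gripper value outside its range is refused whole. "grip" is the finger opening in mm, from 0 to 85.4, set as the call begins (left out, the last holds). The fingers move at their own pace and stop on an object; "force" is the grip in N (left out, the last holds). Time passes only in rows, so rows that repeat a pose let the fingers close. It gives the time, the measured TCP pose, the force, the opening and the grip force at its end, in the units of the state.
- r.sense(): the state, without advancing time (a new reading comes with each control period).
- r.snapshot(name): name is "scene" or "top" or "wrist"; returns (picture, depth): 400x640x3 uint8, blue, green, red; 400x640 float32, mm along the optical axis (not along the pixel's ray), 0 where there is no reading.
- r.camera_params(name): a dict with "fx", "fy", "cx", "cy" (pixels), "pose" (4x4, takes a point from camera to world coordinates); the wrist camera has in their place "tool_from_camera" (4x4, takes a point from camera to tool coordinates, whose origin is the TCP and whose axes are the flange's). Camera axes: x right, y down, z forward; pixel columns grow to the right and rows downward; lengths in mm; the calibration is good to about 2 mm. A picture is of the moment at which its call begins: read the wrist's pose just before it. camera_params takes no time and is no camera call.
- r.hand_in(): hands the job in; it is judged then, once.
The state is a dict: "time": time; "joint_pos": joint angles; "qd": joint speeds; "joint_efforts": joint torques, N m; "tool_pos": TCP position; "tcp_rot": TCP orientation; "ft_force": force on the tool from outside, world axes, zero at the start; "wrist_torque": the same for the moment, N m; "finger_gap": finger opening in mm; "grip_force": force on a finger pad.
Only numpy, scipy, OpenCV 4.12 (cv2) and the standard library are available. Lean on these libraries where they do the work, as an engineer would, in place of code of your own. Each camera call takes 0.05 s, during which the arm holds its last target. There are 200 camera calls.

TASK

The biscuits are boxed but the lid is only resting on its seal. Snap all four green lid clips down over the rim until each lies flat on the lid, going from one corner to the diagonally opposite one and then doing the other two, so that the seal is drawn down evenly. Leave the box standing where it is.

Things in the scene. Friction and masses are not known exactly. Their poses are not given: they have to be found in the camera images.
- biscuit_box: clear food box of biscuits with white rim and lid and four sage-green clips, loose on the worktop, about 1.6 kg. 132 mm (its x) by 192 mm (its y) over the rim; lid top at 94 mm when sealed, 2 mm higher and a little rocky on its springy seal before. Origin: centre of its underside; x away from the robot, y to the left, z up (its yaw is within 0.5 rad of that).
- clip_1 (a joint): hinge angle (rad) of the front left clip, diagonally across from clip_3: 0 = home, flat on the lid; grows as the outer end swings up (starts at 0.35 to 0.8, stays where left); a plate 46 mm long outward from its pin, 50 mm wide, 4 mm thick, with a 15 mm lip turned down at the outer end. The pin runs along the box's y, 26 mm from its middle line, 95 mm above the worktop
- clip_1_pad (a point): ribbed thumb pad on the top face of the front left clip, 30 mm out from its pin, moving with it; at (-56, +50, +98) mm in the box's frame when home. Pressing straight down there closes the clip (not on the lip, beyond the end). It swings freely down to 0.16 rad, where the lip meets the rim; 5 to 8 N more snaps it over, sinks the lid nearly 2 mm and clicks it home. 15 N does no harm
- clip_2 (a joint): hinge angle (rad) of the front right clip, diagonally across from clip_4: 0 = home, flat on the lid; grows as the outer end swings up (starts at 0.35 to 0.8, stays where left); built like clip_1
- clip_2_pad (a point): ribbed thumb pad on the top face of the front right clip, 30 mm out from its pin, moving with it; at (-56, -50, +98) mm in the box's frame when home. Pressing straight down there closes the clip (not on the lip, beyond the end). Behaves like clip_1
- clip_3 (a joint): hinge angle (rad) of the back right clip, diagonally across from clip_1: 0 = home, flat on the lid; grows as the outer end swings up (starts at 0.35 to 0.8, stays where left); built like clip_1
- clip_3_pad (a point): ribbed thumb pad on the top face of the back right clip, 30 mm out from its pin, moving with it; at (+56, -50, +98) mm in the box's frame when home. Pressing straight down there closes the clip (not on the lip, beyond the end). Behaves like clip_1
- clip_4 (a joint): hinge angle (rad) of the back left clip, diagonally across from clip_2: 0 = home, flat on the lid; grows as the outer end swings up (starts at 0.35 to 0.8, stays where left); built like clip_1
- clip_4_pad (a point): ribbed thumb pad on the top face of the back left clip, 30 mm out from its pin, moving with it; at (+56, +50, +98) mm in the box's frame when home. Pressing straight down there closes the clip (not on the lip, beyond the end). Behaves like clip_1

How it is judged:
By the outcome, as a careful person would: the job done as asked, in the order asked, and still so for the second after the job is handed in, with the robot touching nothing.
It also fails if it takes over 48 s, if anything falls off the work surface, if the arm or the gripper's body presses on something with over 40 N, if the wrist force passes 120 N, or if a joint passes its speed limit or range.

## Working session

There is one attempt and no reset: what is moved stays moved. The work goes in short steps, Python scripts to look and compute and a tool call to move; the robot and the scene stay as the last step left them, time stands still between calls to the robot, and variables do not carry over. Pictures are saved under pics/ and viewed, at most 10 in all, crops included, and the job is handed in when it is done.

Besides the shell and the picture viewer there is one more tool, called after "Emit:" by a JSON object that holds its "fn" and its "kwargs". jog_arm: Moves the arm, as the interface text tells. Its arguments: {"type":"object","properties":{"rows":{"type":"array"},"grip":{"type":"number"},"force":{"type":"number"}},"required":["rows"]}

```bash
mkdir -p pics; python3 - <<'E'
from bench import r
import cv2,numpy as np
s=r.sense();print({k:s[k] for k in('time','tool_pos','tcp_rot','ft_force','finger_gap')})
for n in('top','scene'):
    p,d=r.snapshot(n);cv2.imwrite(f'pics/{n}0.png',p);np.save(f'{n}0.npy',d)
    c=r.camera_params(n);print(n,c['fx'],c['fy'],c['cx'],c['cy'],np.round(c['pose'],3).tolist())
E
```

```text
{'time': 0.0, 'tool_pos': array([ 134.27422112, -584.20542147,  230.22079675]), 'tcp_rot': array([-1.79891505e+02, -8.85716008e-03,  1.29384843e+01]), 'ft_force': array([ 0.17105031, -0.16818384,  0.47725355]), 'finger_gap': 85.73261270596761}
top 446.83130760227414 446.83130760227414 320.6739063863789 197.75620446318493 [[-0.009, -0.983, 0.183, 404.076], [-1.0, 0.006, -0.013, 135.891], [0.012, -0.183, -0.983, 918.494], [0.0, 0.0, 0.0, 1.0]]
scene 433.175319524555 433.175319524555 318.48413510521056 201.321090501242 [[-0.88, -0.231, 0.415, 197.757], [-0.475, 0.413, -0.777, 795.245], [0.008, -0.881, -0.473, 506.128], [0.0, 0.0, 0.0, 1.0]]
```

View pics/top0.png

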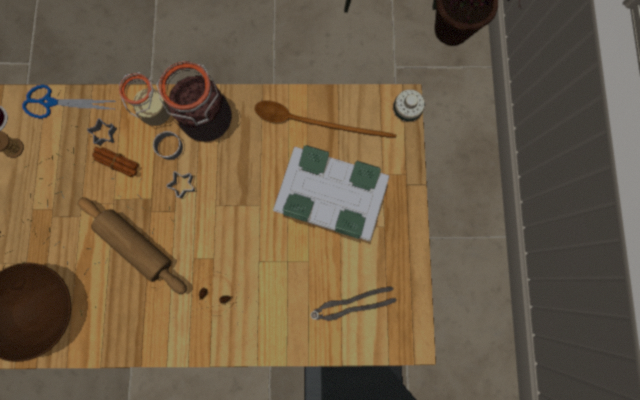

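The top view shows the box with its lid corners near (298,147), (388,175), (372,240) and (276,210), and the four green clips at about (314,159), (365,175), (350,222) and (298,207). The image's up is +x and left is +y.

```bash
cat > h.py <<'E'
import numpy as np,cv2
from bench import r
def cloud(n,p,d,T=None):
    c=r.camera_params(n); T=c['pose'] if T is None else T
    v,u=np.mgrid[:400,:640]
    P=np.stack([(u-c['cx'])/c['fx']*d,(v-c['cy'])/c['fy']*d,d],-1)
    return P@T[:3,:3].T+T[:3,3]
def green(p):
    h=cv2.cvtColor(p,cv2.COLOR_BGR2HSV)
    return (h[...,0]>50)&(h[...,0]<95)&(h[...,1]>50)&(h[...,2]>20)
E
python3 - <<'E'
from h import *
p=cv2.imread('pics/top0.png');d=np.load('top0.npy');W=cloud('top',p,d)
roi=np.zeros(d.shape,bool);roi[135:255,260:405]=1
m=roi&(W[...,2]>75)&(W[...,2]<150)&(d>0)
g=green(p)&m
low=m&~g&(W[...,2]<102)
print('lid z',np.median(W[low][:,2]),low.sum())
(cx,cy),sz,a=cv2.minAreaRect(W[m][:,:2].astype(np.float32));print('rect',cx,cy,sz,a)
(cx,cy),sz,a=cv2.minAreaRect(W[low][:,:2].astype(np.float32));print('rectlow',cx,cy,sz,a)
n,l,st,ce=cv2.connectedComponentsWithStats(g.astype(np.uint8))
for i in range(1,n):
    if st[i,4]>60:
        q=W[l==i];A=np.c_[q[:,:2],np.ones(len(q))]
        k=np.linalg.lstsq(A,q[:,2],rcond=None)[0]
        print(ce[i],st[i,4],q.mean(0).round(1),'z',np.percentile(q[:,2],[5,50,95]).round(1),'tilt',np.hypot(*k[:2]),'dir',np.degrees(np.arctan2(k[1],k[0])))
cv2.imwrite('pics/top0c.png',cv2.resize(p[130:260,250:420],None,fx=4.5,fy=4.5,interpolation=2))
E
```

```text
lid z 97.13035167236569 4568
rect 568.7195434570312 105.39239501953125 (192.60537719726562, 139.85336303710938) 71.79322814941406
rectlow 567.9824829101562 105.22286987304688 (192.1432342529297, 130.74185180664062) 72.42191314697266
[313.1961165  159.82330097] 515 [625.9 138.5 112. ] z [100.7 112.4 122.7] tilt 0.6487002181458085 dir -17.71496543197914
[364.56899811 175.35916824] 529 [595.5  43.5 112.6] z [101.  113.  123.1] tilt 0.6688347875178003 dir -17.53769196476847
[297.96707819 206.78600823] 486 [537.4 166.8 112.7] z [102.6 113.2 121.6] tilt 0.4099716520835906 dir 162.98292490479156
[349.91992188 223.32421875] 512 [506.5  72.3 111.1] z [102.2 111.1 119.3] tilt 0.37978382702920277 dir 163.35767453356542
```

View pics/top0c.png

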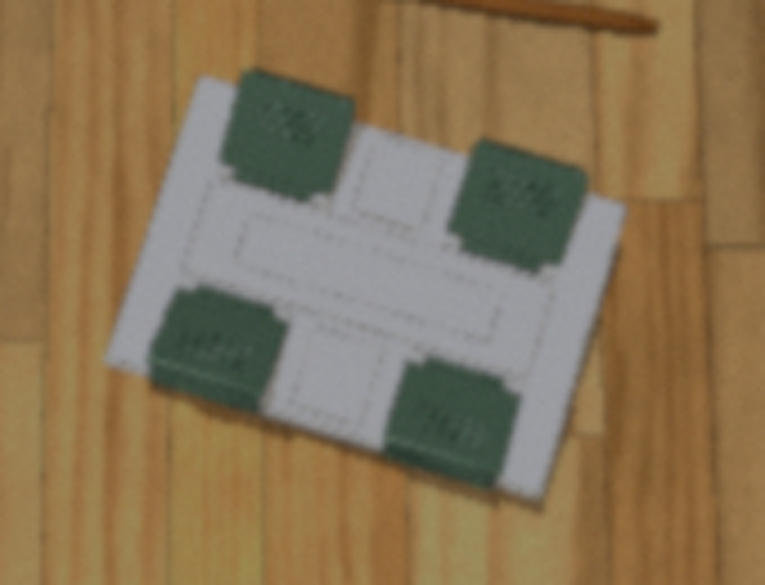

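The box is centred at about (568,105) with yaw about -17.6°. The back clips stand at about 0.58 rad and the front ones at about 0.4 rad. I'll go in the order clip 2, 4, 1, 3, with the fingers shut and the tool aligned to the box.

Emit:
{"fn": "jog_arm", "kwargs": {"rows": [[[509, -558, 0], [0, 0, 0.533]], [[509, -558, 0], [0, 0, 0.533]], [[509, -558, 0], [0, 0, 0.533]], [[509, -558, 0], [0, 0, 0.533]], [[509, -558, 0], [0, 0, 0.533]], [[509, -558, 0], [0, 0, 0.533]], [[509, -558, 0], [0, 0, 0.533]], [[509, -558, 0], [0, 0, 0.533]], [[509, -558, 0], [0, 0, 0.533]], [[509, -558, 0], [0, 0, 0.533]]], "grip": 0}}

```text
time: 1.1
tool_pos: [380.4, -147.4, 231.2]
tcp_rot: [180.0, -0.0, -17.6]
ft_force: [1.0, 0.5, -0.0]
finger_gap: 0.1
grip_force: 0.0
```

Emit:
{"fn": "jog_arm", "kwargs": {"rows": [[[53, -247, 0], [0, 0, 0]], [[53, -247, 0], [0, 0, 0]], [[53, -247, 0], [0, 0, 0]], [[53, -247, 0], [0, 0, 0]], [[53, -247, 0], [0, 0, 0]], [[53, -247, 0], [0, 0, 0]], [[53, -247, 0], [0, 0, 0]]]}}

```text
time: 1.8
tool_pos: [504.9, 71.1, 230.4]
tcp_rot: [179.9, 0.1, -17.4]
ft_force: [-0.1, -0.3, -0.4]
finger_gap: -0.3
grip_force: 0.0
```

```bash
python3 - <<'E'
from h import *
from scipy.spatial.transform import Rotation as R
s=r.sense();print(s['time'],s['tool_pos'],s['tcp_rot'],s['ft_force'])
p,d=r.snapshot('wrist');cv2.imwrite('pics/w1.png',p)
T=np.eye(4);T[:3,:3]=R.from_euler('xyz',s['tcp_rot'],degrees=True).as_matrix();T[:3,3]=s['tool_pos']
W=cloud('wrist',p,d,T@r.camera_params('wrist')['tool_from_camera'])
g=green(p)&(d>0)&(W[...,2]>75)&(W[...,2]<140)
n,l,st,ce=cv2.connectedComponentsWithStats(g.astype(np.uint8))
for i in range(1,n):
    if st[i,4]>300:
        q=W[l==i];k=np.linalg.lstsq(np.c_[q[:,:2],np.ones(len(q))],q[:,2],rcond=None)[0]
        print(ce[i],st[i,4],q.mean(0).round(1),np.percentile(q[:,2],[5,95]).round(1),k)
m=(d>0)&(W[...,2]>88)&(W[...,2]<125)
print(cv2.minAreaRect(W[m][:,:2].astype(np.float32)))
E
```

```text
1.8 [504.93027823  71.10188623 230.38937672] [ 1.79947248e+02  1.02143681e-01 -1.74389806e+01] [-0.13448428 -0.31718716 -0.36305265]
((567.8294067382812, 105.35488891601562), (189.2355499267578, 139.30197143554688), 72.332275390625)
```

View pics/w1.png

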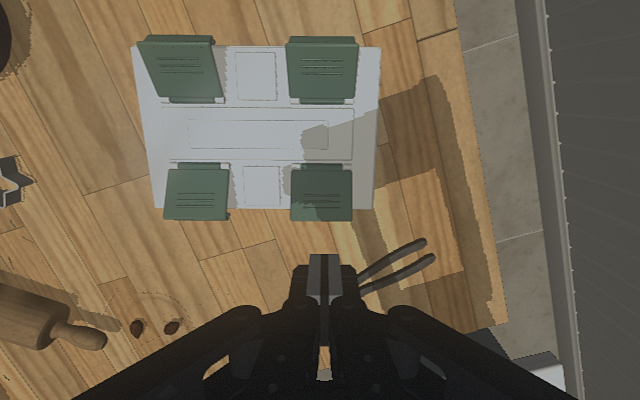

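The wrist view confirms the box centre. All four clips are raised: front right at (321,192), front left at (196,192), back at (180,68) and (322,68). The fingers are centred on the front right one. Descending.

Emit:
{"fn": "jog_arm", "kwargs": {"rows": [[[0, 0, 40], [0, 0, 0]], [[0, 0, 80], [0, 0, 0]], [[0, 0, 100], [0, 0, 0]], [[0, 0, 108], [0, 0, 0]], [[0, 0, 113], [0, 0, 0]], [[0, 0, 117], [0, 0, 0]], [[0, 0, 120], [0, 0, 0]], [[0, 0, 122], [0, 0, 0]], [[0, 0, 124], [0, 0, 0]], [[0, 0, 124], [0, 0, 0]]]}}

```text
time: 2.85
tool_pos: [505.3, 70.1, 107.4]
tcp_rot: [-180.0, -0.0, -17.6]
ft_force: [0.0, -0.4, -0.1]
finger_gap: -0.1
grip_force: 0.0
```

Emit:
{"fn": "jog_arm", "kwargs": {"rows": [[[0, 0, 1], [0, 0, 0]], [[0, 0, 2], [0, 0, 0]], [[0, 0, 3], [0, 0, 0]], [[0, 0, 4], [0, 0, 0]], [[0, 0, 4], [0, 0, 0]]]}}

```text
time: 3.35
tool_pos: [505.4, 70.1, 104.1]
tcp_rot: [-180.0, -0.0, -17.6]
ft_force: [-3.1, 0.7, 6.5]
finger_gap: -0.2
grip_force: 3.3
```

Emit:
{"fn": "jog_arm", "kwargs": {"rows": [[[0, 0, 1], [0, 0, 0]], [[0, 0, 2], [0, 0, 0]], [[0, 0, 3], [0, 0, 0]], [[0, 0, 4], [0, 0, 0]], [[0, 0, 4], [0, 0, 0]]]}}

```text
time: 3.85
tool_pos: [505.3, 70.0, 99.1]
tcp_rot: [-180.0, -0.0, -17.6]
ft_force: [1.5, 0.2, 0.8]
finger_gap: 0.0
grip_force: 0.1
```

Emit:
{"fn": "jog_arm", "kwargs": {"rows": [[[0, 0, 1], [0, 0, 0]], [[0, 0, 2], [0, 0, 0]], [[0, 0, 2], [0, 0, 0]]]}}

```text
time: 4.15
tool_pos: [505.4, 70.0, 98.1]
tcp_rot: [-180.0, -0.0, -17.6]
ft_force: [-4.3, -0.2, 8.6]
finger_gap: 0.1
grip_force: 4.6
```

Emit:
{"fn": "jog_arm", "kwargs": {"rows": [[[0, 0, -40], [0, 0, 0]], [[0, 0, -55], [0, 0, 0]], [[35, -36, -55], [0, 0, 0]], [[67, -69, -55], [0, 0, 0]], [[99, -102, -55], [0, 0, 0]], [[99, -102, -45], [0, 0, 0]], [[99, -102, -35], [0, 0, 0]], [[99, -102, -28], [0, 0, 0]], [[99, -102, -24], [0, 0, 0]], [[99, -102, -20], [0, 0, 0]]]}}

```text
time: 5.15
tool_pos: [629.9, 136.8, 117.6]
tcp_rot: [-180.0, -0.0, -17.6]
ft_force: [-0.0, -0.0, -0.0]
finger_gap: 0.4
grip_force: 0.1
```

Emit:
{"fn": "jog_arm", "kwargs": {"rows": [[[0, 0, 2], [0, 0, 0]], [[0, 0, 4], [0, 0, 0]], [[0, 0, 6], [0, 0, 0]], [[0, 0, 8], [0, 0, 0]], [[0, 0, 10], [0, 0, 0]], [[0, 0, 10], [0, 0, 0]]]}}

```text
time: 5.75
tool_pos: [630.2, 137.3, 106.8]
tcp_rot: [180.0, 0.0, -17.6]
ft_force: [-0.0, 0.8, -0.2]
finger_gap: -0.1
grip_force: 0.0
```

Emit:
{"fn": "jog_arm", "kwargs": {"rows": [[[0, 0, 1], [0, 0, 0]], [[0, 0, 2], [0, 0, 0]], [[0, 0, 3], [0, 0, 0]], [[0, 0, 4], [0, 0, 0]], [[0, 0, 5], [0, 0, 0]], [[0, 0, 6], [0, 0, 0]], [[0, 0, 7], [0, 0, 0]], [[0, 0, 7], [0, 0, 0]]]}}

```text
time: 6.55
tool_pos: [630.6, 137.3, 100.4]
tcp_rot: [-180.0, -0.0, -17.6]
ft_force: [0.3, -0.1, -0.0]
finger_gap: -0.0
grip_force: 0.0
```

Emit:
{"fn": "jog_arm", "kwargs": {"rows": [[[0, 0, 1], [0, 0, 0]], [[0, 0, 2], [0, 0, 0]], [[0, 0, 3], [0, 0, 0]], [[0, 0, 3], [0, 0, 0]]]}}

```text
time: 6.95
tool_pos: [630.4, 137.4, 98.1]
tcp_rot: [-180.0, 0.0, -17.6]
ft_force: [-3.6, -1.6, 8.3]
finger_gap: -0.0
grip_force: 4.1
```

Emit:
{"fn": "jog_arm", "kwargs": {"rows": [[[0, 0, -40], [0, 0, 0]], [[0, 0, -75], [0, 0, 0]], [[-35, 0, -115], [0, 0, 0]], [[-70, 0, -133], [0, 0, 0]], [[-100, 0, -133], [0, 0, 0]], [[-100, 0, -133], [0, 0, 0]], [[-100, 0, -133], [0, 0, 0]]]}}

```text
time: 7.65
tool_pos: [534.7, 167.8, 230.2]
tcp_rot: [-180.0, -0.0, -17.5]
ft_force: [0.0, -0.3, -0.2]
finger_gap: 0.2
grip_force: 0.0
```

```bash
python3 - <<'E'
from h import *
from scipy.spatial.transform import Rotation as R
s=r.sense();print(s['time'],s['tool_pos'],s['tcp_rot'],s['ft_force'])
p,d=r.snapshot('wrist');cv2.imwrite('pics/w2.png',p)
T=np.eye(4);T[:3,:3]=R.from_euler('xyz',s['tcp_rot'],degrees=True).as_matrix();T[:3,3]=s['tool_pos']
W=cloud('wrist',p,d,T@r.camera_params('wrist')['tool_from_camera'])
m=(d>0)&(W[...,2]>88)&(W[...,2]<125)
print(cv2.minAreaRect(W[m][:,:2].astype(np.float32)))
E
```

```text
7.65 [534.69661497 167.79065282 230.23506022] [-1.79998975e+02 -1.19220994e-02 -1.75487104e+01] [ 0.03740769 -0.34574243 -0.16413496]
((607.5787353515625, 202.8527069091797), (405.47528076171875, 149.4484100341797), 67.72837829589844)
```

View pics/w2.png

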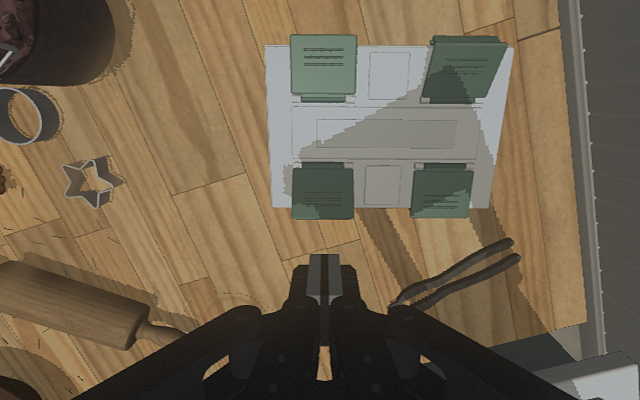

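The back left clip at (323,65) lies flat, and the front right at (442,190) looks flat. The box hasn't moved. Front left clip next.

Emit:
{"fn": "jog_arm", "kwargs": {"rows": [[[0, 0, 40], [0, 0, 0]], [[0, 0, 80], [0, 0, 0]], [[0, 0, 100], [0, 0, 0]], [[0, 0, 108], [0, 0, 0]], [[0, 0, 113], [0, 0, 0]], [[0, 0, 117], [0, 0, 0]], [[0, 0, 120], [0, 0, 0]], [[0, 0, 122], [0, 0, 0]], [[0, 0, 124], [0, 0, 0]], [[0, 0, 125], [0, 0, 0]]]}}

```text
time: 8.7
tool_pos: [535.3, 167.6, 105.6]
tcp_rot: [-180.0, -0.0, -17.6]
ft_force: [0.4, 0.2, 0.3]
finger_gap: 0.1
grip_force: 0.1
```

Emit:
{"fn": "jog_arm", "kwargs": {"rows": [[[0, 0, 1], [0, 0, 0]], [[0, 0, 2], [0, 0, 0]], [[0, 0, 3], [0, 0, 0]], [[0, 0, 4], [0, 0, 0]], [[0, 0, 5], [0, 0, 0]], [[0, 0, 6], [0, 0, 0]], [[0, 0, 6], [0, 0, 0]]]}}

```text
time: 9.4
tool_pos: [535.0, 167.4, 99.0]
tcp_rot: [180.0, 0.0, -17.6]
ft_force: [-0.1, 0.4, 0.3]
finger_gap: -0.3
grip_force: 0.0
```

Emit:
{"fn": "jog_arm", "kwargs": {"rows": [[[0, 0, 1], [0, 0, 0]], [[0, 0, 2], [0, 0, 0]], [[0, 0, 2], [0, 0, 0]]]}}

```text
time: 9.7
tool_pos: [535.2, 167.6, 98.1]
tcp_rot: [-180.0, -0.0, -17.6]
ft_force: [-4.3, -0.6, 7.7]
finger_gap: -0.2
grip_force: 4.1
```

Emit:
{"fn": "jog_arm", "kwargs": {"rows": [[[0, 0, -40], [0, 0, 0]], [[0, 0, -60], [0, 0, 0]], [[34, 34, -60], [0, 0, 0]], [[67, 67, -60], [0, 0, 0]], [[100, 100, -60], [0, 0, 0]], [[100, 100, -50], [0, 0, 0]], [[100, 100, -38], [0, 0, 0]], [[100, 100, -30], [0, 0, 0]], [[100, 100, -24], [0, 0, 0]], [[100, 100, -20], [0, 0, 0]]]}}

```text
time: 10.7
tool_pos: [599.4, 43.1, 116.3]
tcp_rot: [180.0, 0.1, -17.5]
ft_force: [0.3, -0.6, 0.6]
finger_gap: 0.1
grip_force: 0.1
```

Emit:
{"fn": "jog_arm", "kwargs": {"rows": [[[0, 0, 3], [0, 0, 0]], [[0, 0, 6], [0, 0, 0]], [[0, 0, 8], [0, 0, 0]], [[0, 0, 10], [0, 0, 0]], [[0, 0, 12], [0, 0, 0]], [[0, 0, 14], [0, 0, 0]], [[0, 0, 15], [0, 0, 0]], [[0, 0, 16], [0, 0, 0]], [[0, 0, 17], [0, 0, 0]], [[0, 0, 18], [0, 0, 0]]]}}

```text
time: 11.7
tool_pos: [600.5, 41.9, 99.6]
tcp_rot: [-180.0, -0.0, -17.6]
ft_force: [-0.1, -0.4, -0.1]
finger_gap: 0.1
grip_force: 0.0
```

Emit:
{"fn": "jog_arm", "kwargs": {"rows": [[[0, 0, 1], [0, 0, 0]], [[0, 0, 2], [0, 0, 0]], [[0, 0, 2], [0, 0, 0]]]}}

```text
time: 12.0
tool_pos: [600.3, 42.0, 98.1]
tcp_rot: [-180.0, -0.0, -17.6]
ft_force: [-3.3, -0.7, 7.6]
finger_gap: -0.3
grip_force: 4.1
```

Lift, back off toward the robot and check all four clips.

Emit:
{"fn": "jog_arm", "kwargs": {"rows": [[[0, 0, -40], [0, 0, 0]], [[0, 0, -85], [0, 0, 0]], [[-40, -20, -110], [0, 0, 0]], [[-85, -40, -130], [0, 0, 0]], [[-130, -50, -133], [0, 0, 0]], [[-130, -50, -133], [0, 0, 0]], [[-130, -50, -133], [0, 0, 0]], [[-130, -50, -133], [0, 0, 0]]]}}

```text
time: 12.8
tool_pos: [491.7, 128.6, 230.0]
tcp_rot: [180.0, 0.0, -17.6]
ft_force: [0.4, -0.1, 0.2]
finger_gap: -0.1
grip_force: 0.0
```

```bash
python3 - <<'E'
from h import *
from scipy.spatial.transform import Rotation as R
s=r.sense();print(s['time'],s['tool_pos'],s['ft_force'])
p,d=r.snapshot('wrist');cv2.imwrite('pics/w3.png',p)
T=np.eye(4);T[:3,:3]=R.from_euler('xyz',s['tcp_rot'],degrees=True).as_matrix();T[:3,3]=s['tool_pos']
W=cloud('wrist',p,d,T@r.camera_params('wrist')['tool_from_camera'])
a=np.radians(-17.6);c,S=np.cos(a),np.sin(a)
X=(W[...,0]-567.9)*c+(W[...,1]-105.3)*S;Y=-(W[...,0]-567.9)*S+(W[...,1]-105.3)*c
for n,(sx,sy) in enumerate([(-1,1),(-1,-1),(1,-1),(1,1)],1):
    m=(d>0)&(abs(sx*X-49)<16)&(abs(sy*Y-50)<18)&(W[...,2]>60)
    k=np.linalg.lstsq(np.c_[sx*X[m]-49,Y[m]-sy*50,np.ones(m.sum())],W[m][:,2],rcond=None)[0];print('clip',n,m.sum(),k.round(3))
m=(d>0)&(W[...,2]>88)&(W[...,2]<125)&(abs(X)<80)&(abs(Y)<110)
print(cv2.minAreaRect(W[m][:,:2].astype(np.float32)))
E
```

```text
12.8 [491.70832478 128.6483826  229.99806444] [ 0.41746442 -0.13350387  0.17449734]
clip 1 1721 [7.0000e-03 3.0000e-03 9.8414e+01]
clip 2 1720 [0.0000e+00 1.0000e-03 9.8272e+01]
clip 3 2390 [2.0000e-03 2.0000e-03 9.8305e+01]
clip 4 2385 [6.0000e-03 3.0000e-03 9.8424e+01]
((565.2626342773438, 107.0481185913086), (188.69873046875, 136.8097686767578), 71.95138549804688)
```

View pics/w3.png

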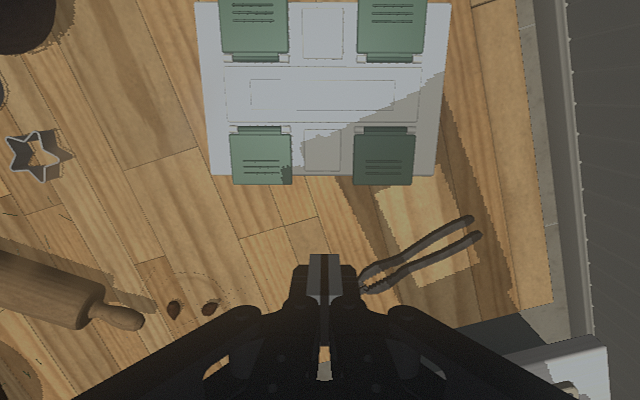

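All four clips, at (260,157), (385,157), (252,28) and (392,28), lie flat at z≈98 with tilt under 0.01. The back edge of the box is cropped by the image, and the box hasn't moved.

```bash
python3 -c "
from bench import r
print(r.hand_in())"
```

```text
the job is handed in; nothing more can be done
None
```

All four clips are snapped flat, in the order front right, back left, front left, back right; the box stands where it was, and I handed the job in at about 13 s.

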